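Pop out a monopod leg, hold it at its length mark and clamp it

TASK

Set the leg of the camera monopod lying in the cradle on the desk: squeeze the orange trigger fully against its black pistol grip so that the sprung leg pops out, and let the trigger go. Then push the leg back in until its white pointer stands at the blue mark on the ruler (within 5 mm), hold it there, and only then squeeze the red cam lever fully closed towards the grey thumb plate without letting the leg leave the mark. The clamp needs time to bite, so finish while still holding the leg and the closed lever at the mark; leave the calculator, the highlighter and the keys where they lie.

Things in the scene. Friction and masses are not known exactly. Their poses are not given: they have to be found in the camera images.
- stand: Fixed cradle with the monopod lying in it, grey base plate 90 x 415 x 12 mm. Origin: on the desk under the leg's axis. Its y is the leg's axis (the leg pops out to +y, roughly to the robot's left), x across it, away from the robot, z up. In its frame the aluminium ruler lies at x = -43 to -29 mm, y = 55 to 205 mm, top 19 mm above the desk.
- pistol_grip (a point): Centre of the top of the upright black pistol grip, fixed on the stand at y = -160 mm, 116 mm above the desk. The grip is 26 mm (x) by 20 mm (y).
- trigger_squeeze (a point): Fixed point 100 mm above the desk, midway over grip and trigger once squeezed (together 31 mm thick at the fingertips). TCP here, tool down, fingers closing along the stand's y from about 70 mm open: one finger presses the trigger, the other meets the back of the grip.
- trigger (a joint): Orange trigger blade, 20 mm wide, 8 mm thick, upright on the +y side of the pistol grip, 13 mm gap; hinge at stand y = -133 mm, 40 mm above the desk; top at 120 mm. Rad: 0 released, 0.24 squeezed home. Sprung (7 to 11 N at fingertip height), returns by itself. Its pawl holds the leg in; beyond about 0.17 the leg is freed and slides out by itself in about 1 s.
- leg (a joint): How far the leg is out along the stand's +y, m: about 0 latched at the start, 0.12 fully out. A spring always pushes it out (10 N at the start, 6 N fully out). The closed lever does not hold it within the time of this job: it slides out if let go.
- leg_grip (a point): Point on the leg's clamp head, 65 mm above the desk, midway between the outer faces of grey thumb plate and closed red lever. In stand axes: plate's outer face at x = +15 mm from here, lever's at -29 open, -15 closed; both 32 mm long in y, 30 to 84 mm above the desk. Fingers closing along x from about 70 mm open, centred here, slide the lever shut, then clamp the plate.
- leg_bar (a point): Middle of the steel cross bar of the clamp head (part of the leg): 12 mm round, 100 mm long along the stand's x, axis 60 mm above the desk, 26 mm to -y of leg_grip. Fingers that straddle plate and lever from above can push the leg in (to -y) with their sides against this bar.
- lever_face (a point): Centre of the outer (-x) face of the red cam lever, 65 mm above the desk; moves with it.
- lever (a joint): How far the red cam lever is closed, m: 0 to 0.003 (open) at the start, 0.014 fully closed; slides along the stand's +x towards the thumb plate. Stiff (about 4 N), stays where it is left.
- leg_pointer (a point): Tip of the white pointer on the leg's near (-x) side, over the ruler, 23.5 mm above the desk; in stand axes 1 mm to -y and 36 mm to -x of leg_grip.
- mark: Blue mark clipped across the ruler, 18 x 5 x 6 mm; origin at its centre on the ruler's top, axes as the stand's. The leg is set when pointer and mark have the same y in the stand's frame: 40 to 85 mm of leg travel out from the latched start.
- calculator: White calculator, 116 x 76 x 13 mm, loose on the desk beyond the cradle. Leave alone.
- highlighter: Yellow highlighter pen, 88 mm long, 18 mm thick, loose beyond the cradle. Leave alone.
- keys: Bunch of keys with red fob, 84 x 118 x 8 mm, loose to the left. Leave alone.

How it is judged:
By the outcome, as a careful person would: the job done as asked, in the order asked, and still so for the second after the job is handed in, while the arm keeps its last pose, push and grip.
It also fails if it takes over 51 s, if anything falls off the work surface, if the arm or the gripper's body presses on something with over 40 N, if the wrist force passes 120 N, or if a joint passes its speed limit or range.

ROBOT

A 7-joint arm with a two-finger parallel gripper is mounted at the origin on a cart in front of the work surface, level with it; the furniture and walls round the work are solid. World frame = base frame: x ahead of the robot, y to its left, z up, the work surface at z = 0. Lengths are in m, angles in rad, forces in N, time in s.
With the tool pointing down it reaches from about 0.4 to 0.875 m from the base axis. Payload 19.3 kg.
Tool frame: the origin (TCP) lies between the finger pads, 19 mm behind the fingertips; this is the grasp point; z points along the fingers, y is the line along which they close (so a half turn about z gives the same grasp; the last joint's range is limited). The gripper opens to 85 mm and grips with 20 to 120 N. Pads are 22 mm wide; open, the fingers measure 114 mm over their backs; the gripper's body (76 mm by 85 mm) begins 54 mm behind the grasp point. The pads swing forward as they close: fully open they stand 13 mm farther back than shut.
Start: joints at [1.04, 0.521, -0.036, 1.599, 0.021, 1.021, -0.113], TCP at [0.278, -0.56, 0.25] pointing down, gripper open.
Joint ranges: [-2.91, 2.91], [-0.3, 2.13], [-1.5, 1.42], [0.17, 2.43], [-1.26, 4.41], [0.16, 1.93], [-2.52, 2.52]. Speed limits (rad/s): [1.89, 1.89, 2.39, 2.39, 3.01, 3.01, 3.01].

INTERFACE

Orientations are given as [roll, pitch, yaw] about the fixed x, y, z axes, in that order (R = Rz(yaw) Ry(pitch) Rx(roll)).
In Python, from workcell import monitor, grab_frame, camera_model, bot gives the robot as it stands.
- The arm moves only by the tool move_arm, never from a script. Its argument "moves" is a list of rows, each a list of 4 numbers: the shift along the world's x, y, z in mm, then the turn about the world's z in rad. A call has 1 to 12 rows; each row is the pose to reach, as a shift and turn from the pose commanded when the call began; what a row does not reach only later rows make up. A row lasts 1/8 s, in which the tool goes at most 62.5 mm and 10.7 degrees, less where a joint would pass 70% of its speed; a pose out of reach is approached as far as the arm can. A call with a gripper value outside its range is refused whole. "gripper" is the opening, from 0 (shut) to 1 (fully open), set as the call begins (left out, the last holds). The fingers move at their own pace and stop on an object; "newtons" is the grip in N (left out, the last holds). Time passes only in rows, so rows that repeat a pose let the fingers close. It gives the time, the measured TCP pose, the force, the opening and the grip force at its end, in the units of the state.
- monitor.observe(): the state, without advancing time (a new reading comes with each control period).
- grab_frame(name): name is "side" or "top"; returns the picture (384x512x3 uint8, blue, green, red); there is no depth.
- camera_model(name): a dict with "vfov" (degrees; the focal length in pixels is half the picture's height over the tangent of half this angle, whatever the lens; pixels are square), "cx", "cy" (the principal point, pixels), "R" (3x3) and "t" (3): a world point X has camera coordinates R X + t. Camera axes: x right, y down, z forward; pixel columns grow to the right and rows downward; lengths in m; the calibration is good to about 2 mm. A picture is of the moment at which its call begins. camera_model takes no time and is no camera call.
- bot.job_done(): hands the job in; it is judged then, once.
The state is a dict: "clock": time; "qpos": joint angles; "qd": joint speeds; "joint_efforts": joint torques, N m; "position": TCP position; "tool_rot": TCP orientation; "force": force on the tool from outside, world axes, zero at the start; "moment": the same for the moment, N m; "grip_width": finger opening in m; "finger_force": force on a finger pad.
Only numpy, scipy, OpenCV 4.12 (cv2) and the standard library are available. Lean on these libraries where they do the work, as an engineer would, in place of code of your own. Each camera call takes 0.05 s, during which the arm holds its last target. There are 200 camera calls.

## Working session

There is one attempt and no reset: what is moved stays moved. The work goes in short steps, Python scripts to look and compute and a tool call to move; the robot and the scene stay as the last step left them, time stands still between calls to the robot, and variables do not carry over. Pictures are saved under pics/ and viewed, at most 10 in all, crops included, and the job is handed in when it is done.

Besides the shell and the picture viewer there is one more tool, called after "Call:" as a command line: name --pt "numbers of a row" for each row, then --argument value for the rest. move_arm: Moves the arm, as the interface text tells. Its arguments: {"type":"object","properties":{"moves":{"type":"array","items":{"type":"array","items":{"type":"number"}}},"gripper":{"type":"number"},"newtons":{"type":"number"}},"required":["moves"]}

```bash
mkdir -p pics
python3 - <<'E'
from workcell import monitor, grab_frame, camera_model
import cv2
s=monitor.observe(); print({k:s[k] for k in('clock','position','tool_rot','force','grip_width')})
for n in('top','side'):
    cv2.imwrite(f'pics/{n}0.png',grab_frame(n)); print(n,camera_model(n))
E
```

```text
{'clock': 0.0, 'position': array([ 0.27775447, -0.55952534,  0.24942426]), 'tool_rot': array([-3.14042726e+00,  5.67216898e-05,  4.60788655e-01]), 'force': array([ 0.14905239,  0.10921553, -0.39407636]), 'grip_width': 0.08519752819666976}
top {'vfov': 54.17992655185809, 'cx': 261.0258368925146, 'cy': 193.57506391288194, 'R': array([[ 0.02860326, -0.99958889, -0.00197494],
       [-0.97280392, -0.02738237, -0.23000595],
       [ 0.22985731,  0.00850015, -0.97318722]]), 't': array([0.13469813, 0.64454711, 0.90630177])}
side {'vfov': 43.19919572548852, 'cx': 259.9448291180751, 'cy': 185.99051293395226, 'R': array([[-0.67106347, -0.74121989,  0.01633708],
       [-0.6258092 ,  0.55448589, -0.54855104],
       [ 0.39753826, -0.37833645, -0.83595745]]), 't': array([0.50574481, 0.379091  , 1.02578189])}
```

View pics/top0.png

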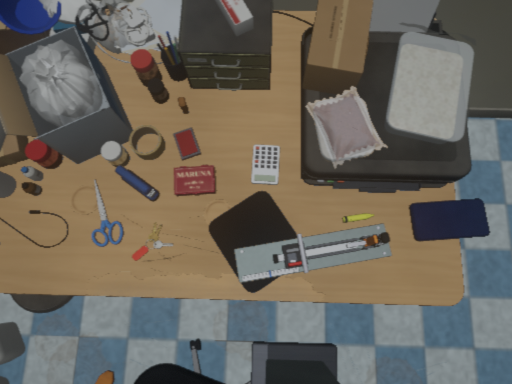

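View pics/side0.png

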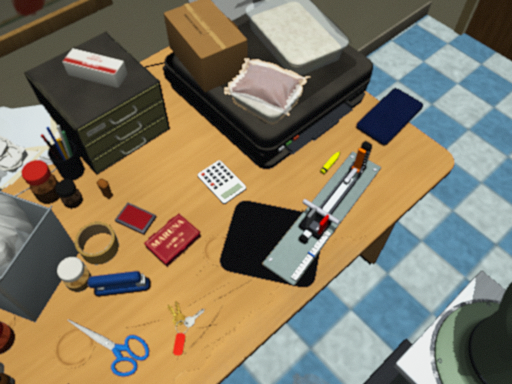

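Run:
```python
import cv2
a=cv2.imread('pics/top0.png')[215:297,225:405]; b=cv2.imread('pics/side0.png')[130:290,255:390]
cv2.imwrite('pics/tc.png',cv2.resize(a,None,fx=4.4,fy=4.4,interpolation=cv2.INTER_CUBIC))
cv2.imwrite('pics/sc.png',cv2.resize(b,None,fx=3.7,fy=3.7,interpolation=cv2.INTER_CUBIC))
```

```text
(no output)
```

View pics/tc.png

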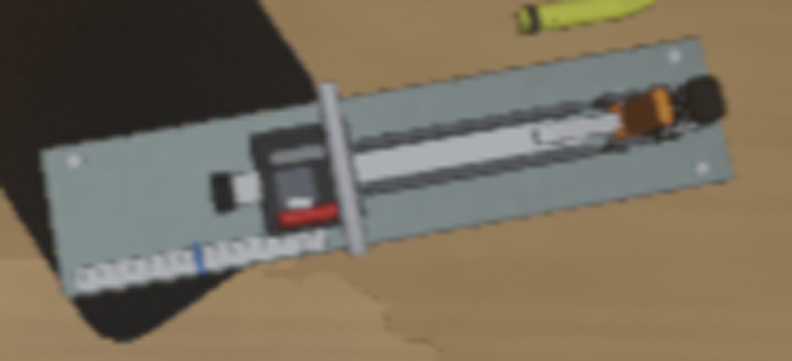

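View pics/sc.png

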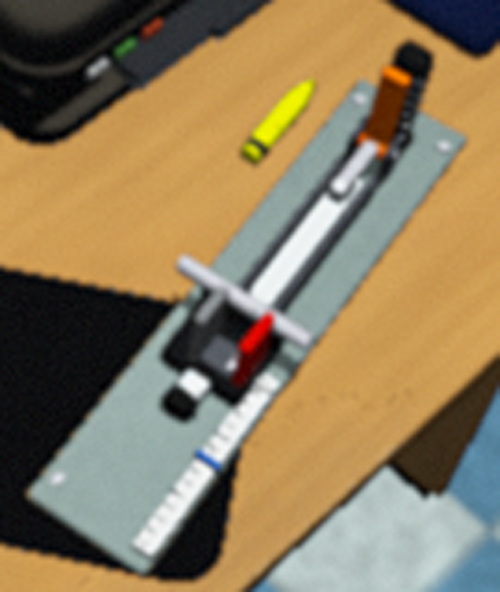

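```bash
cat > h.py <<'E'
import numpy as np, cv2
from workcell import camera_model
def K(n):
    c=camera_model(n); f=192/np.tan(np.radians(c['vfov']/2)); return f,c
def ray(n,u,v):
    f,c=K(n); d=c['R'].T@np.array([(u-c['cx'])/f,(v-c['cy'])/f,1]); return -c['R'].T@c['t'],d/np.linalg.norm(d)
def onz(n,u,v,z):
    o,d=ray(n,u,v); return o+d*(z-o[2])/d[2]
def tri(p,q):
    o,d=ray('top',*p); a,b=ray('side',*q)
    s=np.linalg.lstsq(np.c_[d,-b],a-o,rcond=None)[0]; x,y=o+s[0]*d,a+s[1]*b
    return (x+y)/2,np.linalg.norm(x-y)
def proj(n,X):
    f,c=K(n); p=c['R']@X+c['t']; return np.array([c['cx']+f*p[0]/p[2],c['cy']+f*p[1]/p[2]])
def cr(n,x,y):  # crop pixel to full
    k,ox,oy=(4.4,225,215) if n=='top' else (3.7,255,130)
    return (x+.5)/k-.5+ox,(y+.5)/k-.5+oy
E
cat > m.py <<'E'
from h import *
np.set_printoptions(precision=4,suppress=True)
T=[(43,150),(698,37),(732,180),(68,297)]; S=[(28,492),(360,82),(466,137),(147,573)]
P=[]
for t,s in zip(T,S):
    a=onz('top',*cr('top',*t),.012); b=onz('side',*cr('side',*s),.012); print(a,b); P.append((a+b)/2)
P=np.array(P)
print('sizes',np.linalg.norm(P[0]-P[1]),np.linalg.norm(P[2]-P[3]),np.linalg.norm(P[0]-P[3]),np.linalg.norm(P[1]-P[2]))
y=(P[0]-P[1]+P[3]-P[2]); y/=np.linalg.norm(y); x=np.array([y[1],-y[0],0]); c=P.mean(0)
print('yaw of y axis -90deg',np.arctan2(-y[0],y[1]),'centre',c)
def st(X): return np.array([(X-c)@x,(X-c)@y,X[2]])
for nm,t,s,z in [('mark',(200,258),(208,460),.025),('rulerL',(77,280),(145,550),.019),('rulerR',(324,240),(275,382),.019),('griptop',(706,98),(413,58),.116),('trigtop',(664,103),(398,73),.12)]:
    p,q=cr('top',*t),cr('side',*s); print(nm,st(onz('top',*p,z)),st(onz('side',*q,z)),tri(p,q)[1])
E
python3 m.py
```

```text
[0.5008 0.2209 0.012 ] [0.5037 0.2195 0.012 ]
[ 0.5821 -0.1831  0.012 ] [ 0.5826 -0.1817  0.012 ]
[ 0.4946 -0.1998  0.012 ] [ 0.4986 -0.2019  0.012 ]
[0.4137 0.2019 0.012 ] [0.4149 0.2012 0.012 ]
sizes 0.4104473567760874 0.41067862181544473 0.08988719766317659 0.0877010895104645
yaw of y axis -90deg 0.1990714815765193 centre [0.4989 0.0096 0.012 ]
mark [-0.0366  0.1236  0.025 ] [-0.035   0.1238  0.025 ] 0.0015555030732884848
rulerL [-0.0367  0.1981  0.019 ] [-0.0361  0.1953  0.019 ] 0.00040603321170628806
rulerR [-0.0387  0.0482  0.019 ] [-0.0385  0.0479  0.019 ] 0.0001453204027766963
griptop [-0.0006 -0.1653  0.116 ] [ 0.0003 -0.1631  0.116 ] 0.0015245116297734427
trigtop [ 0.0005 -0.1405  0.12  ] [ 0.0011 -0.1429  0.12  ] 0.00025322572729922447
```

```bash
cat >> m.py <<'E'
print('---')
for nm,t,s,z in [('barfar',(328,88),(183,265),.06),('barnear',(358,250),(308,342),.06),('levTopL',(280,216),(240,382),.084),('levTopR',(338,210),(268,318),.084),]:
    p,q=cr('top',*t),cr('side',*s); print(nm,st(onz('top',*p,z)),st(onz('side',*q,z)),tri(p,q))
O=c+y*-.0075; O[2]=0
W=lambda a,b,z:O+x*a+y*b+np.array([0,0,z])
print('O',O,x,y)
print('trigsq',W(0,-.1545,.1),'mark',W(-.036,.1312,.025))
for n in('top','side'):
  for X in [(0,-.16,.116),(0,-.133,.12),(-.036,.055,.019),(-.036,.205,.019)]:
    u=proj(n,W(*X)); k,ox,oy=(4.4,225,215) if n=='top' else (3.7,255,130); print(n,X,(u-[ox,oy])*k)
E
python3 m.py | sed '1,/---/d'
```

```text
barfar [0.0463 0.0331 0.06  ] [0.0482 0.0327 0.06  ] (array([0.5382, 0.0519, 0.0621]), np.float64(0.0016844070323733715))
barnear [-0.0483  0.0341  0.06  ] [-0.0471  0.0327  0.06  ] (array([0.4449, 0.0341, 0.0636]), np.float64(0.0006040921758352382))
levTopL [-0.0226  0.0766  0.084 ] [-0.0325  0.0953  0.084 ] (array([0.4624, 0.0764, 0.0391]), np.float64(0.0031504421317342535))
levTopR [-0.0249  0.0437  0.084 ] [-0.0222  0.0467  0.084 ] (array([0.4676, 0.0481, 0.0802]), np.float64(0.003542718289471242))
O [0.5003 0.0023 0.    ] [0.9803 0.1978 0.    ] [-0.1978  0.9803  0.    ]
trigsq [ 0.5309 -0.1492  0.1   ] mark [0.4391 0.1238 0.025 ]
top (0, -0.16, 0.116) [707.9385  94.6406]
top (0, -0.133, 0.12) [662.5607 102.1033]
top (-0.036, 0.055, 0.019) [322.5623 233.534 ]
top (-0.036, 0.205, 0.019) [ 76.1373 276.9319]
side (0, -0.16, 0.116) [415.2578  52.7584]
side (0, -0.133, 0.12) [396.2357  74.7316]
side (-0.036, 0.055, 0.019) [270.779  378.1245]
side (-0.036, 0.205, 0.019) [141.4714 551.1736]
```

Call:
move_arm --pt "15 25 0 -0.02" --pt "40 65 0 -0.05" --pt "65 106 0 -0.08" --pt "92 150 0 -0.11" --pt "120 195 0 -0.14" --pt "147 239 0 -0.17" --pt "175 284 0 -0.2" --pt "202 328 0 -0.23" --pt "225 366 -10 -0.25" --pt "243 395 -30 -0.262" --pt "253 411 -50 -0.262" --pt "253 411 -60 -0.262" --gripper 0.84 --newtons 40

```text
clock: 1.6
position: [0.531, -0.1474, 0.1888]
tool_rot: [-3.141, 0.001, 0.201]
force: [0.1, -0.7, -0.2]
grip_width: 0.0722
finger_force: 0.0
```

Call:
move_arm --pt "0 -1 -20 0" --pt "0 -1 -45 0" --pt "0 -1 -68 0" --pt "0 -1 -83 0" --pt "0 -1 -90 0" --pt "0 -1 -90 0"

```text
clock: 2.35
position: [0.5308, -0.15, 0.1001]
tool_rot: [3.142, 0.0, 0.199]
force: [-0.3, -0.3, -0.2]
grip_width: 0.072
finger_force: 0.0
```

Run:
```python
from workcell import grab_frame,monitor
import cv2
s=monitor.observe(); print(s['position'],s['force'],s['qpos'])
a=grab_frame('top')[205:297,225:405];b=grab_frame('side')[110:250,290:430]
a=cv2.resize(a,None,fx=3.3,fy=3.3,interpolation=3);b=cv2.resize(b,None,fx=4.2,fy=4.2,interpolation=3)
import numpy as np
h=np.zeros((600,800,3),'u1'); 
a=cv2.resize(a[:, 250:],None,fx=.6,fy=.6); h[:a.shape[0],:a.shape[1]]=a; h[:b.shape[0],212:]=b[:, :588]
cv2.imwrite('pics/a1.png',h)
```

```text
[ 0.5308456  -0.15003798  0.10006231] [-0.34565836 -0.25898976 -0.24593169] [ 0.23251281  0.61503406 -0.08911413  1.90778858  0.08825835  0.62261186
 -1.28438108]
```

View pics/a1.png

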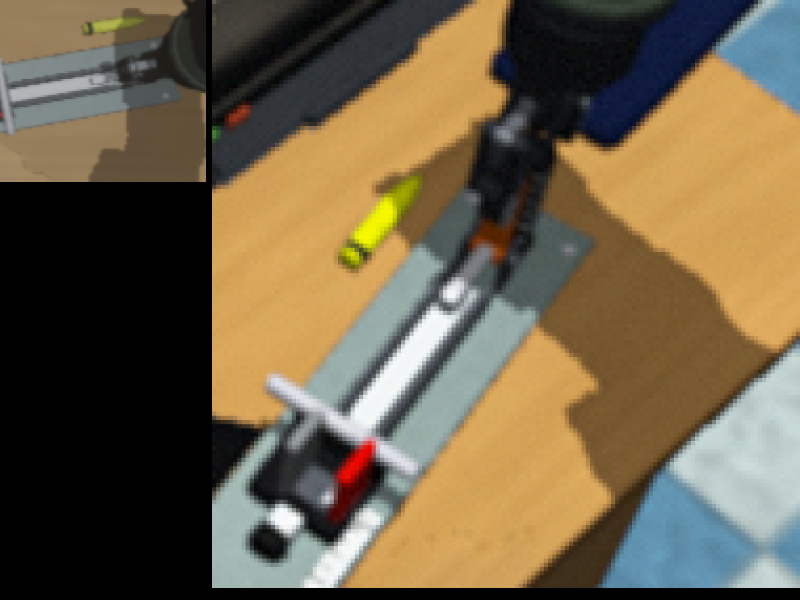

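Call:
move_arm --pt "0 0 0 0" --pt "0 0 0 0" --pt "0 0 0 0" --pt "0 0 0 0" --pt "0 0 0 0" --pt "0 0 0 0" --pt "0 0 0 0" --pt "0 0 0 0" --gripper 0

```text
clock: 3.45
position: [0.5316, -0.1506, 0.101]
tool_rot: [3.14, -0.002, 0.198]
force: [-0.3, -5.6, 10.1]
grip_width: 0.0286
finger_force: 46.0
```

```bash
cat > v.py <<'E'
from workcell import grab_frame,monitor
import cv2,sys
s=monitor.observe(); print(s['clock'],s['position'],s['force'],s['grip_width'],s['finger_force'])
n=sys.argv[1]
a=grab_frame('top')[205:297,210:405];b=grab_frame('side')[110:300,230:430]
a=cv2.resize(a,None,fx=3,fy=3,interpolation=3);b=cv2.resize(b,None,fx=1.7,fy=1.7,interpolation=3)
b=cv2.copyMakeBorder(b,0,0,0,a.shape[1]-b.shape[1],0)
cv2.imwrite(f'pics/{n}.png',cv2.vconcat([a,b]))
E
python3 v.py b1
```

```text
3.45 [ 0.53162392 -0.1505923   0.10103306] [-0.32610735 -5.5660013  10.06196567] 0.02858797504063407 46.04890810791403
```

View pics/b1.png

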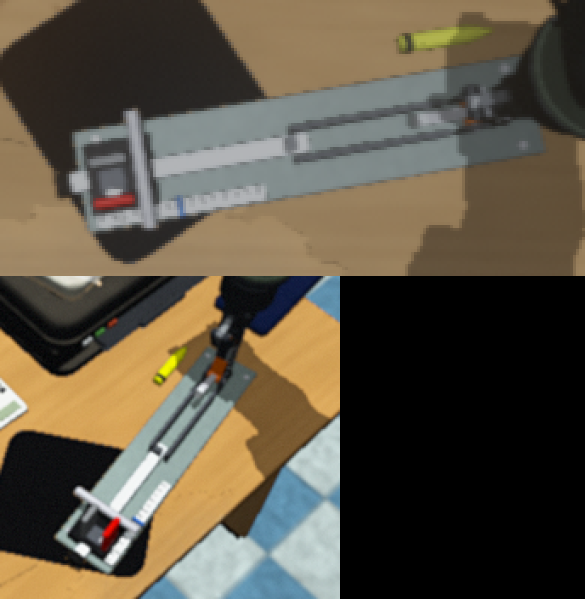

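Call:
move_arm --pt "0 0 0 0" --pt "0 0 0 0" --pt "0 0 0 0" --pt "0 0 0 0" --pt "0 0 20 0" --pt "0 0 55 0" --pt "0 0 85 0" --pt "0 0 100 0" --gripper 0.9

```text
clock: 4.55
position: [0.5313, -0.15, 0.2015]
tool_rot: [3.141, -0.002, 0.199]
force: [-0.9, 0.1, -0.5]
grip_width: 0.0771
finger_force: 0.0
```

Run:
```python
from h import *
import runpy,io,contextlib
with contextlib.redirect_stdout(io.StringIO()): g=runpy.run_path('m.py')
from workcell import grab_frame,monitor
import pickle
O,x,y=g['O'],g['x'],g['y']; pickle.dump((O,x,y),open('f.pkl','wb'))
for u,v in[(131,112),(148,226)]:
    X=onz('top',(u+.5)/3-.5+210,(v+.5)/3-.5+205,.06); print((X-O)@x,(X-O)@y)
for Y in(.1232,.186): print(O+y*Y)
t=grab_frame('top'); h=cv2.cvtColor(t,cv2.COLOR_BGR2HSV)
m=cv2.inRange(h,(105,120,80),(125,255,255))[215:297,225:405]
n,l,s,c=cv2.connectedComponentsWithStats(m)
for i in range(1,n):
    X=onz('top',c[i][0]+225,c[i][1]+215,.0235); print(s[i][4],c[i],(X-O)@x,(X-O)@y)
print(monitor.observe()['position'])
```

```text
0.04765447511226376 0.1606878484665094
-0.048938408368960115 0.16236930974311892
[0.476 0.123 0.   ]
[0.4636 0.1846 0.    ]
[ 0.5317 -0.1501  0.2025]
```

Call:
move_arm --pt "-4 20 5 0.1" --pt "-11 55 5 0.27" --pt "-18 90 5 0.44" --pt "-26 128 5 0.61" --pt "-33 165 5 0.78" --pt "-41 203 5 0.95" --pt "-48 240 5 1.12" --pt "-56 277 5 1.29" --pt "-62 305 0 1.45" --pt "-66 326 -5 1.571" --pt "-68 336 -15 1.571" --pt "-68 336 -20 1.571"

```text
clock: 6.1
position: [0.4625, 0.186, 0.1788]
tool_rot: [-3.14, 0.0, 1.767]
force: [0.1, 0.1, -0.3]
grip_width: 0.0767
finger_force: 0.0
```

Run:
```python
import pickle,numpy as np
from workcell import monitor
O,x,y=pickle.load(open('f.pkl','rb')); s=monitor.observe(); p=s['position']
print(p,(p-O)@x,(p-O)@y,s['tool_rot'],s['qpos'])
```

```text
[0.46249031 0.18603481 0.17880315] -0.000761506846916146 0.1876079342448928 [-3.14014274e+00  9.92887309e-05  1.76737105e+00] [-0.08671302  0.46594544 -0.54070554  1.97535921  0.33143354  0.78856559
 -0.6207643 ]
```

```bash
python3 v.py c1
```

```text
6.1 [0.46249031 0.18603481 0.17880315] [ 0.076531    0.10575644 -0.284025  ] 0.07668756890017929 0.0
```

View pics/c1.png

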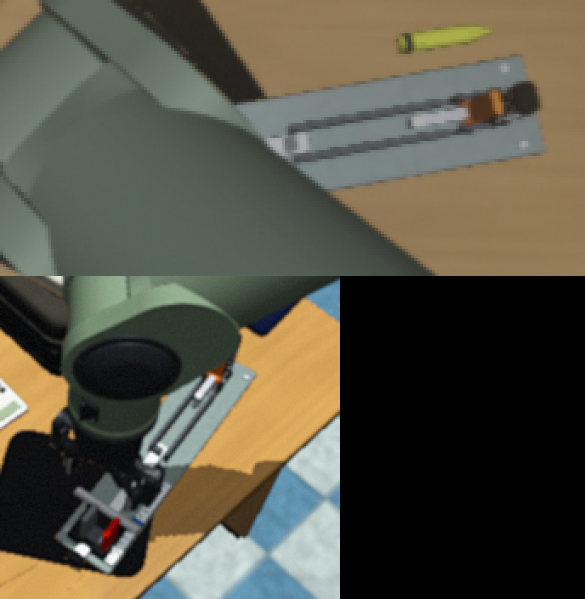

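Call:
move_arm --pt "0 0 -20 0" --pt "0 0 -45 0" --pt "0 0 -70 0" --pt "0 0 -90 0" --pt "0 0 -105 0" --pt "0 0 -114 0" --pt "0 0 -115 0"

```text
clock: 7.08
position: [0.4629, 0.186, 0.0648]
tool_rot: [-3.141, 0.0, 1.769]
force: [0.3, -0.3, 1.2]
grip_width: 0.077
finger_force: 0.0
```

```bash
python3 v.py c2
```

```text
7.075 [0.46288273 0.18603596 0.06477973] [ 0.34742302 -0.33540271  1.18766614] 0.07702525111693244 0.0
```

View pics/c2.png

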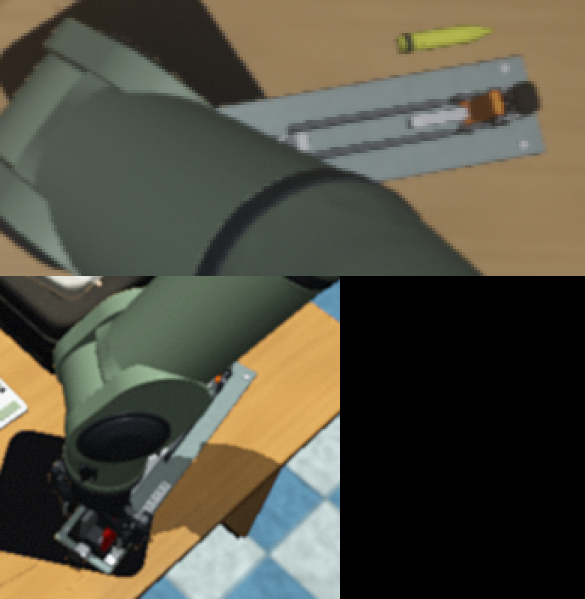

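Call:
move_arm --pt "0.6 -2.9 0 0" --pt "1.2 -5.9 0 0" --pt "1.8 -8.8 0 0" --pt "2.4 -11.8 0 0" --pt "3.6 -17.6 0 0" --pt "4.9 -24.5 0 0" --pt "6.3 -31.4 0 0" --pt "7.5 -37.3 0 0" --pt "8.3 -41.2 0 0" --pt "8.9 -44.1 0 0" --pt "8.9 -44.1 0 0"

```text
clock: 8.55
position: [0.4717, 0.1429, 0.0651]
tool_rot: [3.141, -0.001, 1.77]
force: [-3.0, 6.4, 0.5]
grip_width: 0.0767
finger_force: 3.2
```

```bash
cat > w.py <<'E'
import pickle,numpy as np,sys
from workcell import monitor,grab_frame
from h import *
O,x,y=pickle.load(open('f.pkl','rb')); s=monitor.observe(); p=s['position']; f=s['force']
print(s['clock'],p,'stand',(p-O)@x,(p-O)@y,'F',f@x,f@y,f[2],s['tool_rot'],s['grip_width'],s['finger_force'])
b=grab_frame('side'); cv2.imwrite('pics/'+sys.argv[1]+'_full.png',b)
c=b[225:295,255:345]
cv2.imwrite('pics/'+sys.argv[1]+'.png',cv2.resize(c,None,fx=8,fy=8,interpolation=2))
E
python3 w.py d1
```

```text
8.55 [0.4717212  0.14286924 0.06508332] stand -0.0002493030142157736 0.14346936958120302 F -1.6491560855511262 6.84930678305115 0.4942816063047466 [ 3.14116543e+00 -1.38555322e-03  1.77031205e+00] 0.07673820086313461 3.2218772917985916
```

View pics/d1.png

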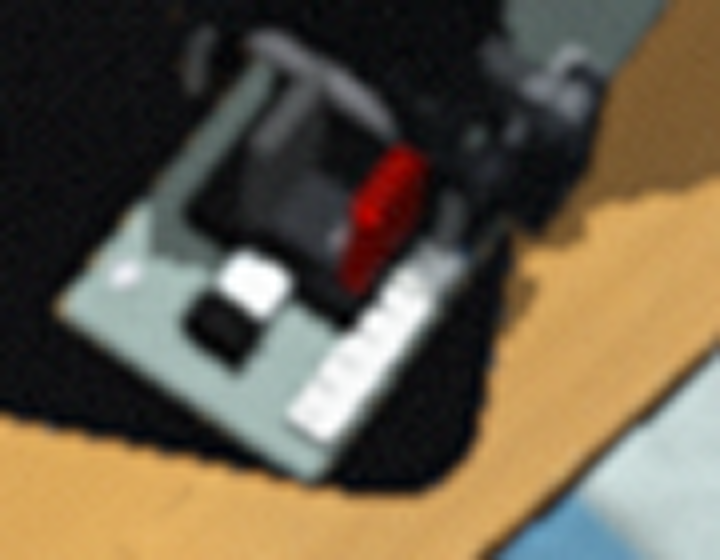

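Run:
```python
from h import *
import pickle
O,x,y=pickle.load(open('f.pkl','rb'))
st=lambda X:np.round([(X-O)@x*1e3,(X-O)@y*1e3,X[2]*1e3],1)
X,e=tri(cr('top',225,192),cr('side',180,402)); print('cap',st(X),e)
d=lambda u,v:((u+.5)/8-.5+255,(v+.5)/8-.5+225)
for nm,i,n,z in[('cap',(180,402),(225,328),X[2]),('ring',(195,383),(255,283),X[2]+.006),('redbot',(238,385),(350,290),.03)]:
    a=onz('side',*cr('side',*i),z);b=onz('side',*d(*n),z); print(nm,st(a),st(b),st(b-a+O))
for p in[(265,42),(330,80),(400,130)]: print('bar',st(onz('side',*d(*p),.06)))
```

```text
cap [ -0.3 110.1  30.4] 0.0020321076688802195
cap [  0.7 110.4  30.4] [ -0.3 196.9  30.4] [-0.9 86.5  0. ]
ring [-0.8 96.2 36.4] [ -0.4 182.7  36.4] [ 0.3 86.6  0. ]
redbot [-22.4  77.5  30. ] [-22.2 165.5  30. ] [ 0.2 88.   0. ]
bar [ 35.7 128.1  60. ]
bar [ 13.6 127.   60. ]
bar [-11.5 128.3  60. ]
```

Call:
move_arm --pt "0.8 -3.9 0 0" --pt "1.8 -8.8 0 0" --pt "2.8 -13.7 0 0" --pt "3.6 -17.6 0 0" --pt "4.1 -20.1 0 0" --pt "4.1 -20.1 0 0" --pt "4.1 -20.1 0 0"

```text
clock: 9.48
position: [0.4758, 0.123, 0.0651]
tool_rot: [3.141, -0.001, 1.771]
force: [-2.0, 6.6, 0.8]
grip_width: 0.0771
finger_force: 3.5
```

```bash
python3 w.py d2
```

```text
9.475 [0.47575947 0.12295342 0.06508627] stand -0.00022932710330991478 0.1231482672674719 F -0.6637706066467454 6.909167675283516 0.7839663275063473 [ 3.14115734e+00 -1.42017029e-03  1.77055223e+00] 0.07708830655608621 3.541557490825653
```

View pics/d2.png

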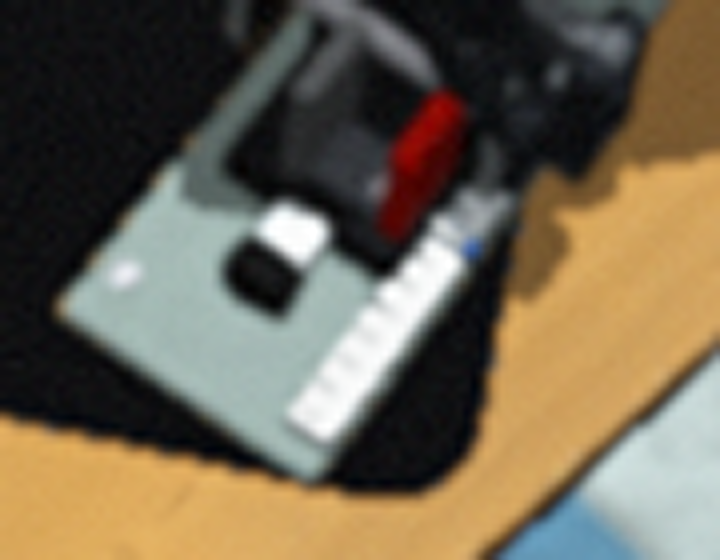

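Run:
```python
from h import *
import pickle
O,x,y=pickle.load(open('f.pkl','rb'))
st=lambda X:np.round([(X-O)@x*1e3,(X-O)@y*1e3,X[2]*1e3],1)
d=lambda u,v:((u+.5)/8-.5+255,(v+.5)/8-.5+225)
for nm,i,n,z in[('cap',(180,402),(263,272),.0304),('ring',(195,383),(295,233),.0364),('redbot',(238,385),(390,237),.03)]:
    a=onz('side',*cr('side',*i),z);b=onz('side',*d(*n),z); print(nm,st(b),st(b-a+O))
print('blue spot',st(onz('side',*d(472,248),.022)))
f=cv2.imread('pics/side0.png'); g=cv2.imread('pics/d2_full.png'); h=cv2.imread('pics/d1_full.png'); t=cv2.imread('pics/top0.png')
def cen(im,lo,hi,x0,x1,y0,y1):
    m=cv2.inRange(cv2.cvtColor(im,cv2.COLOR_BGR2HSV),lo,hi)[y0:y1,x0:x1]; M=cv2.moments(m,True)
    return None if M['m00']==0 else (M['m10']/M['m00']+x0,M['m01']/M['m00']+y0,M['m00'])
B=((105,110,60),(125,255,255))
for n,im,bx in[('side',f,(290,340,230,280)),('side',g,(300,325,245,265)),('top',t,(255,285,260,285))]:
    q=cen(im,*B,*bx); print('blue',n,q, q and st(onz(n,*q[:2],.0235)))
for n,im in(('d1',h),('d2',g)):   # rigid shift of ring/cap by template from d1
    pass
tpl=h[252:273,276:296]; r=cv2.matchTemplate(cv2.resize(g[225:295,255:345],None,fx=8,fy=8,interpolation=2),cv2.resize(tpl,None,fx=8,fy=8,interpolation=2),cv2.TM_CCOEFF_NORMED)
_,v,_,p=cv2.minMaxLoc(r); u2=np.array(p)/8+[255,225]; a=onz('side',286,262,.033);b=onz('side',286+u2[0]-276,262+u2[1]-252,.033); print('tm',v,u2,st(b-a+O))
for Y in(.127,.1312,.135): print(Y,[(proj('side',O+x*X+y*Y+[0,0,.0235])-[255,225])*8 for X in(-.045,-.036)])
```

```text
cap [  1.  176.   30.4] [ 0.3 65.6  0. ]
ring [ -0.7 162.9  36.4] [ 0.  66.7  0. ]
redbot [-22.2 144.6  30. ] [ 0.2 67.1  0. ]
blue spot [-41.8 129.5  22. ]
blue side (310.7692307692308, 254.0, 13.0) [-34.7 130.8  23.5]
blue side (313.6666666666667, 255.66666666666666, 3.0) [-42.4 130.3  23.5]
blue top (270.0, 275.0, 3.0) [-41.  132.   23.5]
tm 0.994719386100769 [281.    245.625] [ -0.1 -20.1   0. ]
0.127 [array([482.86039266, 241.87685542]), array([457.02515868, 225.00671641])]
0.1312 [array([475.04472319, 252.41480749]), array([449.18600836, 235.49024393])]
0.135 [array([467.95088765, 261.97950302]), array([442.07091714, 245.00546581])]
```

Call:
move_arm --pt "0.1 -0.5 0 0" --pt "0.1 -0.5 0 0" --pt "0.1 -0.5 0 0" --pt "0.1 -0.5 0 0" --pt "0.1 -0.5 0 0" --pt "0.1 -0.5 0 0" --pt "0.1 -0.5 0 0" --pt "0.1 -0.5 0 0" --gripper 0 --newtons 50

```text
clock: 10.52
position: [0.4775, 0.1233, 0.0657]
tool_rot: [3.138, -0.002, 1.771]
force: [7.0, 10.1, 4.7]
grip_width: 0.0283
finger_force: 58.6
```

```bash
python3 w.py d3
python3 - <<'E'
from h import *
import pickle
O,x,y=pickle.load(open('f.pkl','rb'))
st=lambda X:np.round([(X-O)@x*1e3,(X-O)@y*1e3,X[2]*1e3],1)
h=cv2.imread('pics/d1_full.png')
for k in('d2','d3'):
    g=cv2.imread(f'pics/{k}_full.png')
    R=lambda i:cv2.resize(i,None,fx=8,fy=8,interpolation=2)
    _,v,_,p=cv2.minMaxLoc(cv2.matchTemplate(R(g[225:295,255:345]),R(h[252:273,276:296]),cv2.TM_CCOEFF_NORMED)); u=np.array(p)/8+[10-21,10-27]
    u=np.array(p)/8+[255+10,225+10]; print(k,v,st(onz('side',*u,.033)-onz('side',286,262,.033)+O))
    H=cv2.cvtColor(g,cv2.COLOR_BGR2HSV)[225:295,255:345]; m=cv2.inRange(H,(0,150,60),(6,255,255)); ys,xs=np.nonzero(m); print('red',len(xs),xs.mean(),ys.mean())
E
```

```text
10.525 [0.4774901  0.12327294 0.06574758] stand 0.0015303143281926823 0.12311922815558506 F 8.837092281225189 8.472022360163013 4.658393037792881 [ 3.13782584e+00 -2.29323368e-03  1.77072426e+00] 0.02825717955810984 58.57448995113373
d2 0.994719386100769 [ -0.1 -20.1   0. ]
red 87 52.275862068965516 19.149425287356323
d3 0.9880266189575195 [ -0.1 -20.1   0. ]
red 62 46.53225806451613 16.806451612903224
```

Call:
move_arm --pt "0 0 0 0" --pt "0 0 0 0" --pt "0 0 0 0" --pt "0 0 0 0"

```text
clock: 11.08
position: [0.4775, 0.1233, 0.0658]
tool_rot: [3.138, -0.002, 1.771]
force: [7.6, 10.1, 5.2]
grip_width: 0.0287
finger_force: 58.6
```

```bash
python3 w.py d4; python3 -c "
from workcell import bot
print(bot.job_done())"
```

```text
11.075 [0.477501   0.12326463 0.06576481] stand 0.0015393564295045749 0.12310892977053046 F 9.411104090717414 8.410701829297116 5.1589192182070605 [ 3.13780641e+00 -2.27336901e-03  1.77073580e+00] 0.028675549110499614 58.57419714331627
the job is handed in; nothing more can be done
None
```

I handed the job in at about 11 s: the trigger was squeezed and released, the leg popped out and was pushed back, with the pointer an estimated 1 mm from the blue mark, and the lever is clamped shut with the arm still holding both. I measured that position from the camera and arm readings, because the arm partly hid the pointer from view.

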